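# Clear the drip tray and hang the slide rack up to drain

### The arm

A 6-joint arm with a two-finger parallel gripper is mounted at the origin on a cart in front of the work surface, level with it; the furniture and walls round the work are solid. World frame = base frame: x ahead of the robot, y to its left, z up, the work surface at z = 0. Lengths are in m, angles in rad, forces in N, time in s.
With the tool pointing down it reaches from about 0.25 to 0.725 m from the base axis. Payload 4 kg.
Tool frame: the origin (TCP) lies midway between the tips of the shut fingers; the grasp point (between the pads) lies 19 mm behind it (bot.grip_depth is the distance from the TCP to the grasp point, in m); z points along the fingers, y is the line along which they close (so a half turn about z gives the same grasp; the last joint's range is limited). The gripper opens to 85 mm and grips with 20 to 120 N. Pads are 22 mm wide; open, the fingers measure 114 mm over their backs; the gripper's body (76 mm by 85 mm) begins 54 mm behind the grasp point. The pads swing forward as they close: fully open they stand 13 mm farther back than shut.
Start: joints at [1.322, 0.241, 0.005, 1.335, 0, 1.571], TCP at [0.123, 0.485, 0.231] pointing down, gripper open.
Joint ranges: [-2.72, 2.72], [-1.05, 1.87], [-1.09, 1.28], [-1.99, 2.15], [-1.42, 1.44], [-3.14, 3.14]. Speed limits (rad/s): [2.79, 2.79, 3.14, 3.14, 3.14, 3.14].

### API

Orientations are given as a unit quaternion [x, y, z, w].
In Python, from workcell import bot gives the robot as it stands.
- The arm moves only by the shell command python3 -m creep 'ROWS'. ROWS is JSON, one flat list of numbers, 5 for each row, row after row: the shift along the world's x, y, z in m, then the turn about the world's z in rad, then the finger opening in m, from 0 to 0.0854. In form: [x, y, z, twist, claw, x, y, z, twist, claw, ...]. A call has 1 to 10 rows; each row is the pose to reach, as a shift and turn from the pose commanded when the call began; what a row does not reach only later rows make up. A row lasts 1/12 s, in which the tool goes at most 41.7 mm and 7.16 degrees, less where a joint would pass 70% of its speed; a pose out of reach is approached as far as the arm can. A call with a gripper value outside its range is refused whole. The fingers move at their own pace and stop on an object; the grip force is fixed at half the most. Time passes only in rows, so rows that repeat a pose let the fingers close. It gives the time, the measured TCP pose, the force, the opening and the grip force at its end, in the units of the state.
- bot.get_obs(): the state, without advancing time (a new reading comes with each control period).
- bot.camera(name): name is "scene" or "top" or "wrist"; returns a dict with "pixels" (400x640x3 uint8, red, green, blue), "camera_matrix" (3x3 intrinsics, pixels), "extrinsics" (4x4, takes a point from world to camera coordinates); the wrist camera has in their place "T_tool_cam" (4x4, takes a point from camera to tool coordinates, whose origin is the TCP and whose axes are the flange's). Camera axes: x right, y down, z forward; pixel columns grow to the right and rows downward; lengths in m; the calibration is good to about 2 mm. A picture is of the moment at which its call begins: read the wrist's pose just before it. There is no depth.
- bot.job_done(): hands the job in; it is judged then, once.
Trained networks look in the newest picture that a camera, given by its name, has taken for a name from the list of things; names that differ only in an ending like _2 or _b are one class to them, and where a whole thing is asked for, a point or a joint stands for the part that bears it (a point fixed in the world has none). Each returns a list of dicts, best first, with "score" (0 to 1); they miss things now and then, are a little off and sometimes report something else, mostly with a low value. They report only what shows in the picture. A call takes as long as a camera call.
- bot.look_for(camera, thing): "centre" ([column, row] as shares, 0 to 1, of the picture: columns of its width, rows of its height, amid what is visible of it).
- bot.place_of(camera, thing): "centre" ([column, row] as shares, 0 to 1, of the picture: columns of its width, rows of its height: a listed point, or the origin of a listed thing).
The state is a dict: "clock": time; "joint_pos": joint angles; "joint_vel": joint speeds; "tau": joint torques, N m; "eef_pos": TCP position; "tool_rot": TCP orientation; "ft_force": force on the tool from outside, world axes, zero at the start; "ft_torque": the same for the moment, N m; "grip_width": finger opening in m; "grasp_force": force on a finger pad.
Only numpy, scipy, OpenCV 4.12 (cv2) and the standard library are available. Lean on these libraries where they do the work, as an engineer would, in place of code of your own. Each camera call takes 0.05 s, during which the arm holds its last target. There are 200 camera calls.

### The job

Somebody left the brown reagent bottle standing in the drip tray, right where the rack of stained slides has to hang. Stand the bottle upright on the bare table top beside the tray, then lift the green slide rack out of the white staining dish by its handle and hang it by the handle bar on the tray's two hooks, so that it hangs free and level over the tray. Keep the rack upright on the way so that the slides stay in it, do not tip the dish over, and leave the petri dish, the green cover-glass box and the rest of the bench as they are.

Things in the scene. Friction and masses are not known exactly. Their poses are not given: they have to be found in the camera images.
- drain_stand: fixed steel drip tray 190 (x) x 133 (y) mm, floor 8, rim 22 mm high. Origin: centre of underside, z up. Two 6 mm rod hooks at y = +/-28 mm: posts at x = +86, arching at 155 mm height to x = +70, sloping forward (-x) down to troughs at x = +18, upturned tips at x = -4, 155 high. Open to the front (-x), facing the robot: the rack enters from there, handle bar above the tips, body below the rods
- hook_seat (a point): midway between the two hook troughs (x +18, y 0, z 140 mm in the stand's frame): where the middle of the rack's handle bar lies when hung; axes as the stand's, the bar along y
- staining_dish: loose white plastic open dish, outside 102 (x) x 118 (y) mm (140 mm in y over its end lugs), 46 mm high, 0.6 kg; inside 94 x 110 mm, floor 4 mm thick. Origin: centre of the underside, z up
- slide_rack: green rack with 12 upright slides, 86 (x) x 100 (y) x 31 mm, 0.24 kg, standing in the dish with 4 to 5 mm play. Origin: centre of underside, z up; both ways round alike. A rigid 5 mm wire handle arches over it: legs at y = +/-51 mm, top bar along y, its axis 100 mm above the underside; the bare wire 17 to 41 mm either side of the middle is for the hooks
- rack_grip (a point): middle of the handle bar: centre of the black rubber grip sleeve (10 mm thick, 34 mm long, along the rack's y), 100 mm above the rack's underside; pinch it from above, fingers fore and aft of the bar (closing along the rack's x)
- reagent_bottle: loose brown bottle with a white cap, 62 mm diameter, 140 mm high, about 0.33 kg; the cap is 34 mm wide and takes the top 20 mm, the shoulder slopes below it. Origin: centre of the underside, z up along the bottle. At the start it stands in the front half of the drip tray
- petri: small covered petri dish with reddish filling, 56 mm across, 14 mm high, on the table; leave alone. Origin: centre of the underside
- cover_glass: small box of cover glasses with a green lid, 36 x 36 x 13 mm, on the table behind; leave alone. Origin: centre of the underside

How it is judged:
By the outcome, as a careful person would: the job done as asked, in the order asked, and still so for the second after the job is handed in, with the robot touching nothing.
It also fails if it takes over 64 s, if anything falls off the work surface, if the arm or the gripper's body presses on something with over 40 N, if the wrist force passes 120 N, or if a joint passes its speed limit or range.

## Working session

There is one attempt and no reset: what is moved stays moved. The work goes in short steps, Python scripts to look and compute and a shell command to move; the robot and the scene stay as the last step left them, time stands still between calls to the robot, and variables do not carry over. Pictures are saved under pics/ and viewed, at most 10 in all, crops included, and the job is handed in when it is done.

```bash
mkdir -p pics; cat > h.py <<'E'
from workcell import bot
import numpy as np, cv2
def ray(c,uv,o=None):
    K=np.array(c["camera_matrix"]);E=np.array(c["extrinsics"])
    R,t=E[:3,:3],E[:3,3]
    d=R.T@np.linalg.solve(K,[uv[0],uv[1],1]); return -R.T@t,d
def onz(c,uv,z):
    p,d=ray(c,uv); return p+d*(z-p[2])/d[2]
def tri(rs):
    A=np.zeros((3,3));b=np.zeros(3)
    for p,d in rs:
        d=d/np.linalg.norm(d);M=np.eye(3)-np.outer(d,d);A+=M;b+=M@p
    x=np.linalg.solve(A,b);return x,[np.linalg.norm(np.cross(x-p,d/np.linalg.norm(d))) for p,d in rs]
E
python3 - <<'E'
from h import *
np.set_printoptions(precision=4,suppress=True)
cs={n:bot.camera(n) for n in("scene","top")}
for n,c in cs.items(): cv2.imwrite(f"pics/{n}0.png",c["pixels"][:,:,::-1]); print(n,ray(c,(320,200)))
for t in "drain_stand hook_seat staining_dish slide_rack rack_grip reagent_bottle petri cover_glass".split():
    rs=[]
    for n,c in cs.items():
        r=bot.place_of(n,t)
        for q in r[:2]:
            uv=np.array(q["centre"])*[640,400]
            z={"hook_seat":.14,"rack_grip":.104,"slide_rack":.004,"reagent_bottle":.008}.get(t,0)
            print(t,n,round(q["score"],2),uv,onz(c,uv,z))
        if r: rs.append(ray(c,np.array(r[0]["centre"])*[640,400]))
    if len(rs)==2: print("   tri",*tri(rs))
o=bot.get_obs();print(o["eef_pos"],o["tool_rot"],o["grip_width"],o["clock"])
E
```

```text
scene (array([ 0.1355, -0.5592,  0.7498]), array([ 0.4823,  0.4227, -0.7674]))
top (array([ 0.4532, -0.1925,  1.0282]), array([ 0.1029, -0.0012, -0.9947]))
drain_stand scene 0.96 [296.768 204.68 ] [ 0.5551 -0.1102 -0.    ]
drain_stand top 0.75 [278.4  198.52] [ 0.5611 -0.1085  0.    ]
   tri [ 0.5606 -0.1068 -0.0076] [np.float64(0.0017323353766864555), np.float64(0.0017323353766865914)]
hook_seat scene 0.64 [304.512 162.6  ] [ 0.5822 -0.1204  0.14  ]
hook_seat top 0.95 [277.376 181.2  ] [ 0.5773 -0.1173  0.14  ]
   tri [ 0.5793 -0.1193  0.1411] [np.float64(0.002817905969989012), np.float64(0.0028179059699889324)]
staining_dish scene 0.61 [285.12 280.52] [ 0.3774 -0.2405  0.    ]
staining_dish top 0.88 [341.12 291.6 ] [ 0.3753 -0.2395  0.    ]
   tri [ 0.3763 -0.2402  0.0009] [np.float64(0.0011433854845708307), np.float64(0.00114338548457081)]
slide_rack scene 0.62 [284.928 280.2  ] [ 0.3764 -0.2414  0.004 ]
slide_rack top 0.71 [338.816 291.2  ] [ 0.3763 -0.2347  0.004 ]
   tri [ 0.3774 -0.2364 -0.0042] [np.float64(0.0022000151675260465), np.float64(0.002200015167526054)]
rack_grip sc
[... 357 characters left out ...]
]
reagent_bottle top 0.78 [267.328 224.68 ] [ 0.5068 -0.0882  0.008 ]
   tri [ 0.51   -0.0922  0.0161] [np.float64(0.0048223177047058505), np.float64(0.004822317704705883)]
petri scene 0.61 [354.304 225.32 ] [ 0.6   -0.266  0.   ]
petri top 0.67 [355.52 177.  ] [ 0.6085 -0.266   0.    ]
   tri [ 0.6077 -0.2645 -0.0086] [np.float64(0.0029697006829558343), np.float64(0.0029697006829560828)]
cover_glass scene 0.51 [376.512 187.8  ] [ 0.74   -0.2353  0.    ]
cover_glass top 0.63 [340.48 117.72] [ 0.7327 -0.2334  0.    ]
   tri [ 0.7335 -0.2355  0.005 ] [np.float64(0.003101441655310809), np.float64(0.003101441655310739)]
[0.1231 0.4846 0.2313] [0.1241 0.9923 0.     0.    ] 0.08543279585600046 0.9
```

View pics/top0.png

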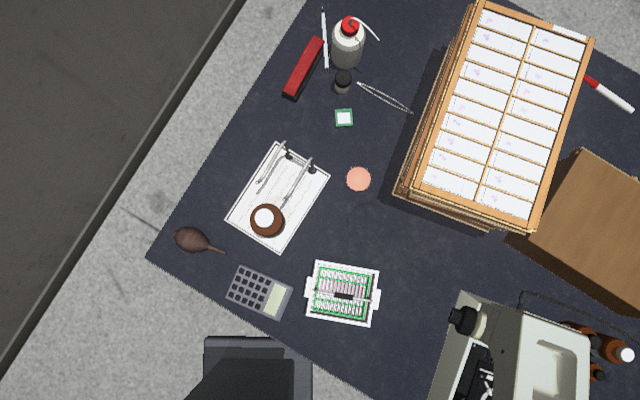

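View pics/scene0.png

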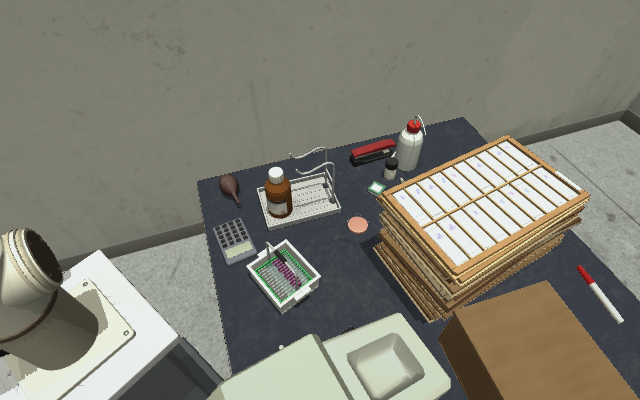

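The top view shows the tray with corners near (275,141), (330,176), (281,254) and (226,217), with its hooks opening to the lower left. The bottle cap is at (264,219), the dish around (342,293), the petri dish at (358,179) and bare table around (338,225). The scene view shows the cap at (276,174). Next I'll measure the yaws and the cap.

```bash
python3 - <<'E'
from h import *
np.set_printoptions(precision=4,suppress=True)
T=bot.camera("top");S=bot.camera("scene")
for uv in [(275,141),(330,176),(281,254),(226,217)]: print("corner",onz(T,uv,.022))
for n,c,b in(("top",T,(248,200,282,240)),("scene",S,(262,160,292,190))):
    im=c["pixels"][b[1]:b[3],b[0]:b[2]].astype(int); print(n)
im=T["pixels"][:,:,::-1]
a=cv2.resize(im[130:265,215:340],None,fx=4,fy=4,interpolation=cv2.INTER_CUBIC)
b=cv2.resize(im[255:335,297:387],None,fx=3,fy=3,interpolation=cv2.INTER_CUBIC)
s=cv2.resize(S["pixels"][160:190,262:292,::-1],None,fx=8,fy=8,interpolation=cv2.INTER_CUBIC)
o=np.zeros((540,800,3),np.uint8);o[:540,:500]=a;o[:240,520:790]=b;o[260:500,520:760]=s
cv2.imwrite("pics/crop1.png",o)
for uv in [(264.5,219)]: print("cap top",onz(T,uv,.148))
for uv in [(338,225),(330,232)]: print("target",onz(T,uv,0))
E
```

```text
corner [ 0.676  -0.1004  0.022 ]
corner [ 0.6063 -0.213   0.022 ]
corner [ 0.4484 -0.1184  0.022 ]
corner [ 0.5199 -0.0067  0.022 ]
top
scene
cap top [ 0.5092 -0.0973  0.148 ]
target [ 0.5091 -0.2313  0.    ]
target [ 0.4946 -0.2152  0.    ]
```

View pics/crop1.png

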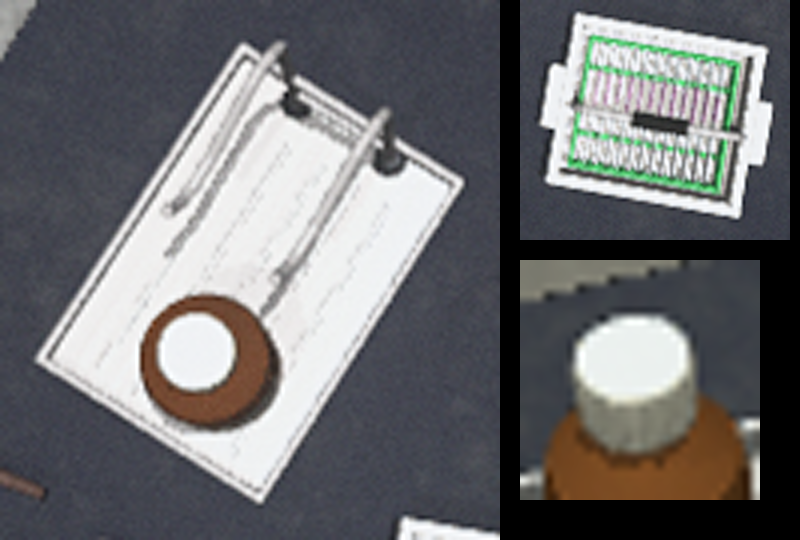

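The crop shows the cap top at top pixel (264,217.8) and scene pixel (276.1,172.3). The rack handle wire runs from crop (575,104) to (745,133), parallel to the dish edge. The tray yaw is about -31°.

```bash
python3 - <<'E'
from h import *
np.set_printoptions(precision=4,suppress=True)
T=bot.camera("top");S=bot.camera("scene")
print("cap",onz(T,(264,217.75),.148),onz(S,(276.1,172.3),.148),*tri([ray(T,(264,217.75)),ray(S,(276.1,172.3))]))
f=lambda x,y:((x-520)/3+297,y/3+255)
a,b=onz(T,f(575,104),.1),onz(T,f(745,133),.1);d=a-b;print("rack y dir",np.degrees(np.arctan2(d[1],d[0]))-90,(a+b)/2,np.linalg.norm(d))
a,b=onz(T,f(577,14),.046),onz(T,f(767,47),.046);d=a-b;print("dish",np.degrees(np.arctan2(d[1],d[0]))-90,np.linalg.norm(d))
print("sleeve",onz(T,f(660,124),.108))
print(bot.get_obs()["clock"])
E
```

```text
cap [ 0.5114 -0.0964  0.148 ] [ 0.5112 -0.0981  0.148 ] [ 0.5119 -0.0965  0.1463] [np.float64(0.0004980361441927762), np.float64(0.0004980361441927361)]
rack y dir -8.544923077182304 [ 0.3778 -0.2395  0.1   ] 0.1041321632448862
dish -8.768047056928026 0.12394897758514584
sleeve [ 0.3752 -0.2392  0.108 ]
1.1
```

```bash
python3 -m creep '[0.022,-0.033,0,-0.05,0.085, 0.044,-0.066,0,-0.1,0.085, 0.066,-0.1,0,-0.15,0.085, 0.088,-0.133,0,-0.2,0.085, 0.11,-0.166,0,-0.25,0.085, 0.132,-0.2,0,-0.29,0.085, 0.155,-0.233,0,-0.29,0.085, 0.177,-0.266,0,-0.29,0.085, 0.2,-0.3,0,-0.29,0.085, 0.222,-0.333,0,-0.29,0.085]'
```

```text
clock: 1.93
eef_pos: [0.3459, 0.1498, 0.2317]
tool_rot: [0.266, 0.964, 0.0, 0.001]
ft_force: [1.3, 0.6, -0.5]
grip_width: 0.0846
grasp_force: 0.0
```

```bash
python3 -m creep '[0.022,-0.033,0,0,0.085, 0.044,-0.066,0,0,0.085, 0.066,-0.1,0,0,0.085, 0.088,-0.133,0,0,0.085, 0.11,-0.166,0,0,0.085, 0.132,-0.2,0,0,0.085, 0.155,-0.231,0,0,0.085, 0.166,-0.248,0,0,0.085, 0.166,-0.248,-0.02,0,0.085, 0.166,-0.248,-0.04,0,0.085]'; python3 - <<'E'
from h import *
c=bot.camera("wrist");cv2.imwrite("pics/w1.png",c["pixels"][:,:,::-1])
o=bot.get_obs();print(o["eef_pos"],o["tool_rot"])
E
```

```text
clock: 2.77
eef_pos: [0.5129, -0.0983, 0.1916]
tool_rot: [0.268, 0.964, 0.0, 0.002]
ft_force: [-0.2, 0.2, 0.4]
grip_width: 0.0848
grasp_force: 0.0
[ 0.50941676 -0.09704616  0.18652097] [ 2.67059231e-01  9.63675238e-01 -2.23765858e-04 -3.05827679e-03]
```

View pics/w1.png

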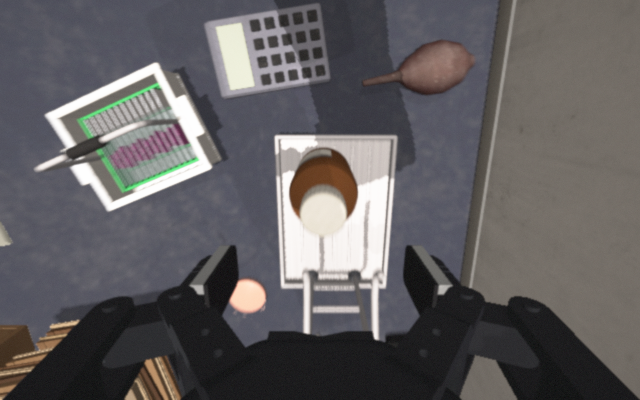

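The tool is square to the tray and the cap (323,208) sits centred between the fingers (232 to 407). I'll descend and grip it.

```bash
python3 -m creep '[0,0,-0.03,0,0.085, 0,0,-0.055,0,0.085, 0,0,-0.069,0,0.085, 0,0,-0.069,0,0.02, 0,0,-0.069,0,0.02, 0,0,-0.069,0,0.02, 0,0,-0.069,0,0.02, 0,0,-0.069,0,0.02, 0,0,-0.069,0,0.02, 0,0,-0.069,0,0.02]'
```

```text
clock: 3.65
eef_pos: [0.5127, -0.0965, 0.1244]
tool_rot: [0.266, 0.964, 0.0, 0.002]
ft_force: [-0.1, 0.1, 6.2]
grip_width: 0.0327
grasp_force: 60.1
```

Width 32.7 mm matches the cap. I'll lift, then go along the stand's -y and clear of the hooks.

```bash
python3 -m creep '[0,0,0.02,0,0.02, 0,0,0.05,0,0.02, 0,0,0.06,0,0.02, -0.01,-0.017,0.06,0,0.02, -0.025,-0.043,0.06,0,0.02, -0.04,-0.069,0.06,0,0.02, -0.05,-0.086,0.06,0,0.02, -0.038,-0.1,0.06,0,0.02, -0.02,-0.118,0.06,0,0.02, -0.008,-0.131,0.06,0,0.02]'; python3 - <<'E'
from h import *
bot.camera("top");c=bot.camera("scene")
im=c["pixels"][:,:,::-1];cv2.imwrite("pics/s2.png",cv2.resize(im[130:330,190:430],None,fx=2.5,fy=2.5))
o=bot.get_obs();print(o["eef_pos"],o["ft_force"])
E
```

```text
clock: 4.48
eef_pos: [0.5038, -0.229, 0.1819]
tool_rot: [0.267, 0.964, -0.0, 0.001]
ft_force: [0.5, 0.3, -2.9]
grip_width: 0.0321
grasp_force: 60.9
[ 0.50470283 -0.22958505  0.18146121] [-0.80551237  0.5141136  -2.78605788]
```

View pics/s2.png

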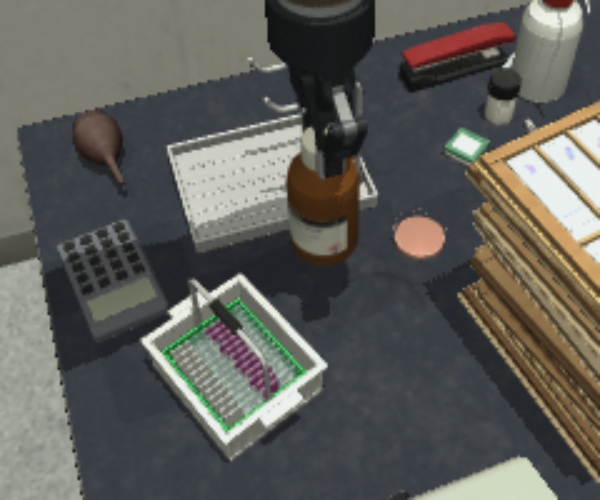

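The bottle hangs upright and clear, with its base at about (322,255) in the crop. I'll lower it gently.

```bash
python3 -m creep '[0,0,-0.03,0,0.02, 0,0,-0.05,0,0.02, 0,0,-0.058,0,0.02, 0,0,-0.062,0,0.02, 0,0,-0.064,0,0.02, 0,0,-0.066,0,0.02, 0,0,-0.066,0,0.02]'
```

```text
clock: 5.17
eef_pos: [0.5038, -0.2275, 0.1172]
tool_rot: [0.266, 0.964, -0.0, 0.001]
ft_force: [-0.6, -0.3, -3.1]
grip_width: 0.0324
grasp_force: 60.9
```

```bash
python3 -m creep '[0,0,-0.001,0,0.02, 0,0,-0.002,0,0.02, 0,0,-0.003,0,0.02, 0,0,-0.003,0,0.02]'
```

```text
clock: 5.5
eef_pos: [0.5047, -0.2281, 0.1165]
tool_rot: [0.266, 0.964, -0.0, 0.003]
ft_force: [-2.1, 1.2, 8.1]
grip_width: 0.0323
grasp_force: 62.0
```

```bash
python3 -m creep '[0,0,0,0,0.085, 0,0,0,0,0.085, 0,0,0,0,0.085, 0,0,0,0,0.085, 0,0,0,0,0.085, 0,0,0.03,0,0.085, 0,0,0.06,0,0.085, 0,0,0.09,0,0.085, 0,0,0.1,0,0.085]'; python3 -m creep '[-0.02,0,0,-0.12,0.085, -0.05,-0.005,0,-0.24,0.085, -0.08,-0.01,0,-0.36,0.085, -0.11,-0.012,0,-0.48,0.085, -0.128,-0.012,0,-0.6,0.085, -0.128,-0.012,0,-0.72,0.085, -0.128,-0.012,0,-0.84,0.085, -0.128,-0.012,0,-0.96,0.085, -0.128,-0.012,0,-1.08,0.085, -0.128,-0.012,0,-1.18,0.085]'; python3 - <<'E'
from h import *
from scipy.spatial.transform import Rotation as Ro
np.set_printoptions(precision=4,suppress=True)
o=bot.get_obs();c=bot.camera("wrist");cv2.imwrite("pics/w2.png",c["pixels"][:,:,::-1])
R=Ro.from_quat(o["tool_rot"]).as_matrix();print(o["eef_pos"],"close dir",np.degrees(np.arctan2(R[1,1],R[0,1])))
W=np.eye(4);W[:3,:3]=R;W[:3,3]=o["eef_pos"];c["extrinsics"]=np.linalg.inv(W@np.array(c["T_tool_cam"]))
for t,z in(("rack_grip",.104),("slide_rack",.004),("hook_seat",.14)):
    for q in bot.place_of("wrist",t)[:1]:
        uv=np.array(q["centre"])*[640,400];print(t,q["score"],uv,onz(c,uv,z))
np.save("w2E.npy",c["extrinsics"]);np.save("w2K.npy",c["camera_matrix"])
S=bot.camera("scene");cv2.imwrite("pics/s3.png",S["pixels"][:,:,::-1])
for q in bot.place_of("scene","reagent_bottle")[:1]: print(q["score"],onz(S,np.array(q["centre"])*[640,400],0))
E
```

```text
clock: 6.25
eef_pos: [0.5051, -0.2283, 0.2179]
tool_rot: [0.266, 0.964, -0.001, 0.004]
ft_force: [-0.1, 0.5, 0.8]
grip_width: 0.0852
grasp_force: 0.0
clock: 7.08
eef_pos: [0.3748, -0.2393, 0.2128]
tool_rot: [0.759, 0.651, -0.0, -0.0]
ft_force: [0.8, -0.9, -0.2]
grip_width: 0.085
grasp_force: 0.0
[ 0.3748 -0.2393  0.2128] close dir -8.815296121295367
rack_grip 0.91 [323.328 194.08 ] [ 0.3775 -0.2388  0.104 ]
slide_rack 0.86 [323.072 171.2  ] [ 0.3783 -0.2372  0.004 ]
0.72 [ 0.5084 -0.2333 -0.    ]
```

View pics/w2.png

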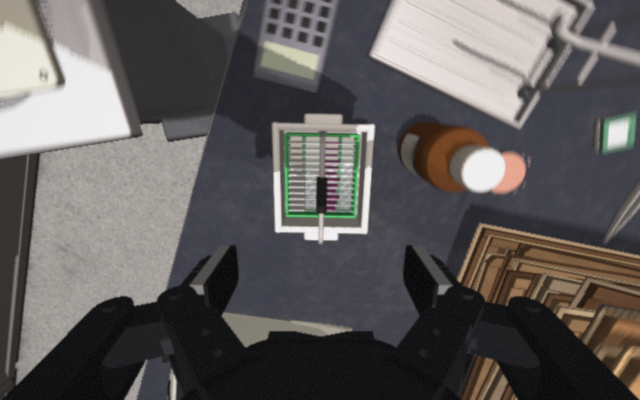

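The handle is aligned with the tool, with the sleeve at (322,195), and the bottle is standing. I'll descend to the sleeve.

```bash
python3 -m creep '[0.002,0,-0.04,0,0.085, 0.002,0,-0.08,0,0.085, 0.002,0,-0.11,0,0.085, 0.002,0,-0.127,0,0.085, 0.002,0,-0.127,0,0.04, 0.002,0,-0.127,0,0.02, 0.002,0,-0.127,0,0.0, 0.002,0,-0.127,0,0, 0.002,0,-0.127,0,0, 0.002,0,-0.127,0,0]'; python3 -m creep '[0,0,0,0,0, 0,0,0,0,0, 0,0,0,0,0]'
```

```text
clock: 8.22
eef_pos: [0.3779, -0.2399, 0.0875]
tool_rot: [0.757, 0.653, 0.0, 0.001]
ft_force: [-3.0, 0.2, 1.1]
grip_width: 0.0121
grasp_force: 0.8
clock: 8.47
eef_pos: [0.3771, -0.2398, 0.0872]
tool_rot: [0.758, 0.653, -0.0, 0.001]
ft_force: [-2.3, -0.7, 5.3]
grip_width: 0.0079
grasp_force: 58.7
```

```bash
python3 -m creep '[0,0,0.008,0,0, 0,0,0.016,0,0, 0,0,0.025,0,0, 0,0,0.035,0,0, 0,0,0.05,0,0, 0,0,0.065,0,0, 0,0,0.08,0,0, 0,0,0.095,0,0, 0,0,0.105,0,0, 0,0,0.11,0,0]'; python3 - <<'E'
from h import *
S=bot.camera("scene");im=S["pixels"][:,:,::-1];cv2.imwrite("pics/s4.png",cv2.resize(im[130:330,190:430],None,fx=2.5,fy=2.5))
E
```

```text
clock: 9.3
eef_pos: [0.378, -0.2397, 0.1985]
tool_rot: [0.757, 0.653, 0.001, 0.001]
ft_force: [1.0, -0.2, -3.1]
grip_width: 0.008
grasp_force: 58.7
```

View pics/s4.png

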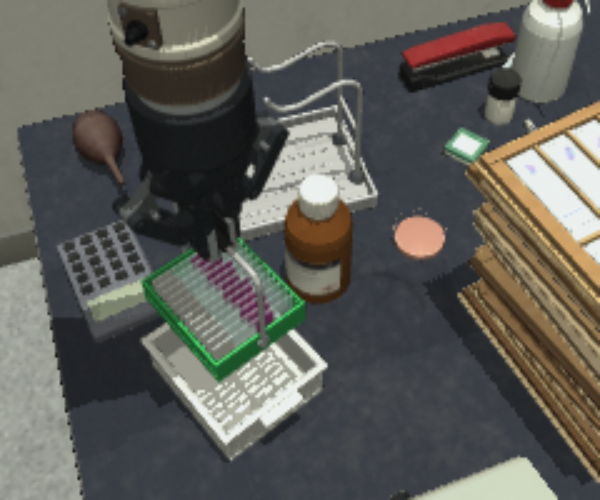

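The rack is out, level, with the slides in it; the dish is undisturbed and the bottle stands at crop (320,270). I'll carry it to the front of the hooks.

```bash
python3 -m creep '[0,0.01,0.015,0,0, 0,0.025,0.03,-0.02,0, 0.008,0.045,0.045,-0.06,0, 0.02,0.065,0.05,-0.1,0, 0.035,0.085,0.05,-0.15,0, 0.053,0.105,0.05,-0.2,0, 0.071,0.125,0.05,-0.25,0, 0.089,0.143,0.05,-0.3,0, 0.106,0.157,0.05,-0.35,0, 0.117,0.166,0.05,-0.39,0]'; python3 -m creep '[0.004,0.003,0,0,0, 0.004,0.003,0,0,0, 0.004,0.003,0,0,0]';  python3 - <<'E'
from h import *
from scipy.spatial.transform import Rotation as Ro
np.set_printoptions(precision=4,suppress=True)
o=bot.get_obs();R=Ro.from_quat(o["tool_rot"]).as_matrix();print("close dir",np.degrees(np.arctan2(R[1,1],R[0,1])),o["eef_pos"])
cs={n:bot.camera(n) for n in("scene","top")};z=o["eef_pos"][2]+.017
for t,h in(("rack_grip",z),("hook_seat",.14),("drain_stand",0),("staining_dish",0)):
    rs=[]
    for n,c in cs.items():
        for q in bot.place_of(n,t)[:1]:
            uv=np.array(q["centre"])*[640,400];print(t,n,round(q["score"],2),onz(c,uv,h));rs.append(ray(c,uv))
    if len(rs)==2: print("  tri",*tri(rs))
T=cs["top"]["pixels"][:,:,::-1];S=cs["scene"]["pixels"][:,:,::-1]
a=cv2.resize(T[120:270,200:350],None,fx=2.6,fy=2.6,interpolation=cv2.INTER_CUBIC);b=cv2.resize(S[110:260,220:370],None,fx=2.6,fy=2.6,interpolation=cv2.INTER_CUBIC)
cv2.imwrite("pics/c5.png",np.hstack([a,b]))
E
```

```text
clock: 10.18
eef_pos: [0.4952, -0.0715, 0.2455]
tool_rot: [0.87, 0.494, -0.0, -0.001]
ft_force: [0.4, -0.1, -2.7]
grip_width: 0.0079
grasp_force: 58.7
clock: 10.43
eef_pos: [0.4973, -0.0706, 0.2457]
tool_rot: [0.869, 0.494, -0.001, -0.0]
ft_force: [-0.5, 1.0, -3.1]
grip_width: 0.0081
grasp_force: 58.7
close dir -30.768716146707156 [ 0.4973 -0.0706  0.2457]
rack_grip scene 0.68 [ 0.5078 -0.056   0.2627]
rack_grip top 0.66 [ 0.4953 -0.0725  0.2627]
  tri [ 0.494  -0.0752  0.2811] [np.float64(0.00036028950813229884), np.float64(0.0003602895081321586)]
hook_seat scene 0.96 [ 0.5772 -0.1252  0.14  ]
hook_seat top 0.63 [ 0.5784 -0.1181  0.14  ]
  tri [ 0.5809 -0.1188  0.1329] [np.float64(0.0019436654358700527), np.float64(0.0019436654358701367)]
drain_stand scene 0.81 [ 0.5599 -0.1119  0.    ]
drain_stand top 0.68 [ 0.56   -0.1106  0.    ]
  tri [ 0.5605 -0.1108 -0.0014] [np.float64(0.0003650834804174897), np.float64(0.0003650834804173419)]
staining_dish scene 0.67 [ 0.3755 -0.2396  0.    ]
staining_dish top 0.75 [ 0.3778 -0.2446  0.    ]
  tri [ 0.3762 -0.2428  0.0037] [np.float64(0.0024716412738650523), np.float64(0.0024716412738651373)]
```

View pics/c5.png

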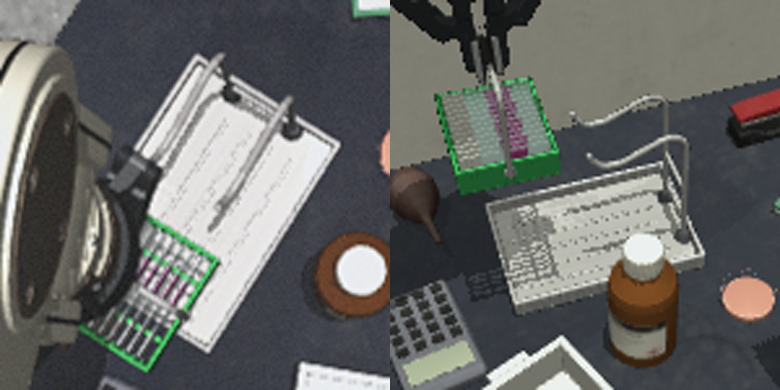

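Rack level, squared to the tray in front of the hooks (tips at crop (170,175), (213,225) left half). I'll lower it, then move in.

```bash
python3 -m creep '[0,0,-0.015,0,0, 0,0,-0.035,0,0, 0,0,-0.055,0,0, 0,0,-0.072,0,0, 0,0,-0.082,0,0, 0,0,-0.085,0,0, 0,0,-0.085,0,0, 0,0,-0.085,0,0]'; python3 -m creep '[0.008,-0.005,0,0,0, 0.02,-0.012,0,0,0, 0.033,-0.02,0,0,0, 0.046,-0.0275,0,0,0, 0.058,-0.035,0,0,0, 0.068,-0.041,0,0,0, 0.076,-0.0455,0,0,0, 0.08,-0.048,0,0,0, 0.08,-0.048,0,0,0, 0.08,-0.048,0,0,0]'; python3 - <<'E'
from h import *
cs={n:bot.camera(n) for n in("scene","top")};print(bot.get_obs()["eef_pos"])
T=cs["top"]["pixels"][:,:,::-1];S=cs["scene"]["pixels"][:,:,::-1]
a=cv2.resize(T[130:250,210:330],None,fx=3,fy=3,interpolation=cv2.INTER_CUBIC);b=cv2.resize(S[130:230,240:360],None,fx=3.6,fy=3.6,interpolation=cv2.INTER_CUBIC)
cv2.imwrite("pics/c6.png",np.hstack([a,b]))
print("tips mid",onz(cs["top"],(272.1,189.75),.155))
E
```

```text
clock: 11.6
eef_pos: [0.4988, -0.0705, 0.1621]
tool_rot: [0.87, 0.494, 0.001, 0.0]
ft_force: [0.4, 0.7, -2.7]
grip_width: 0.0081
grasp_force: 58.6
clock: 12.43
eef_pos: [0.5784, -0.1186, 0.1616]
tool_rot: [0.87, 0.494, 0.0, 0.0]
ft_force: [-0.6, -0.6, -2.5]
grip_width: 0.0077
grasp_force: 58.7
[ 0.57778507 -0.11821228  0.16149164]
tips mid [ 0.56004525 -0.10980787  0.155     ]
```

View pics/c6.png

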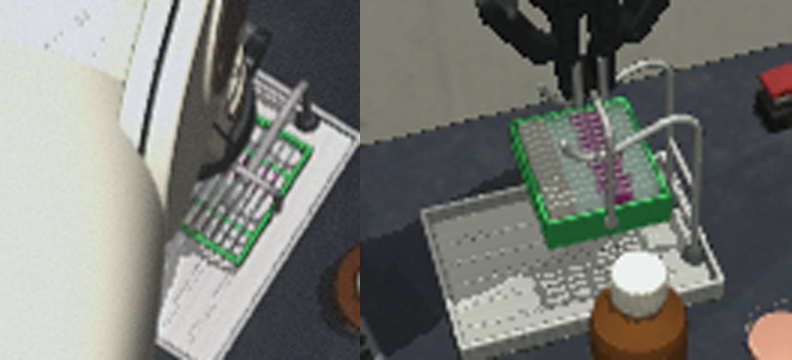

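The rack is between the hooks, with the bar above the near tip (scene half (565,148)) and the body below the rods. I'll lower it onto the troughs.

```bash
python3 -m creep '[0,0,-0.008,0,0, 0,0,-0.018,0,0, 0,0,-0.026,0,0, 0,0,-0.03,0,0, 0,0,-0.032,0,0, 0,0,-0.034,0,0, 0,0,-0.034,0,0]'; python3 -m creep '[0,0,-0.001,0,0, 0,0,-0.002,0,0, 0,0,-0.003,0,0, 0,0,-0.003,0,0]'
```

```text
clock: 13.12
eef_pos: [0.5779, -0.1183, 0.1268]
tool_rot: [0.87, 0.494, -0.0, -0.0]
ft_force: [0.3, 0.8, -2.9]
grip_width: 0.0081
grasp_force: 58.7
clock: 13.45
eef_pos: [0.5782, -0.1184, 0.1243]
tool_rot: [0.87, 0.494, 0.0, 0.0]
ft_force: [-0.7, 0.6, -2.8]
grip_width: 0.0079
grasp_force: 58.7
```

```bash
python3 -m creep '[0,0,-0.001,0,0, 0,0,-0.002,0,0, 0,0,-0.002,0,0]';python3 -m creep '[0,0,-0.001,0,0, 0,0,-0.0015,0,0, 0,0,-0.0015,0,0]'
```

```text
clock: 13.7
eef_pos: [0.5783, -0.1185, 0.1226]
tool_rot: [0.87, 0.494, 0.0, 0.0]
ft_force: [-0.4, 0.6, -1.5]
grip_width: 0.0076
grasp_force: 58.9
clock: 13.95
eef_pos: [0.5784, -0.1185, 0.1222]
tool_rot: [0.87, 0.494, 0.001, 0.001]
ft_force: [-2.1, 1.2, 3.9]
grip_width: 0.0076
grasp_force: 59.5
```

The force has gone from -2.8 to +3.9 N, so the bar is seated. I'll release and rise.

```bash
python3 -m creep '[0,0,0.0005,0,0.015, 0,0,0.0005,0,0.025, 0,0,0.0005,0,0.035, 0,0,0.0005,0,0.04, 0,0,0.0005,0,0.04, 0,0,0.0005,0,0.04, 0,0,0.0005,0,0.04]'; python3 -m creep '[0,0,0.01,0,0.04, 0,0,0.025,0,0.04, 0,0,0.045,0,0.04, 0,0,0.07,0,0.04, 0,0,0.1,0,0.04, 0,0,0.13,0,0.04, -0.025,0.015,0.15,0,0.04, -0.055,0.033,0.15,0,0.04, -0.085,0.05,0.15,0,0.04, -0.11,0.066,0.15,0,0.04]'; python3 -m creep '[-0.03,0.02,0,0,0.04, -0.06,0.04,0,0,0.04, -0.09,0.06,0,0,0.04, -0.09,0.06,0,0,0.04, -0.09,0.06,0,0,0.04, -0.09,0.06,0,0,0.04]'; python3 - <<'E'
from h import *
np.set_printoptions(precision=4,suppress=True)
cs={n:bot.camera(n) for n in("scene","top")}
for t,h in(("rack_grip",.14),("hook_seat",.14),("staining_dish",0),("reagent_bottle",0),("petri",0),("cover_glass",0)):
    for n,c in cs.items():
        for q in bot.place_of(n,t)[:1]: print(t,n,round(q["score"],2),onz(c,np.array(q["centre"])*[640,400],h))
T=cs["top"]["pixels"][:,:,::-1];S=cs["scene"]["pixels"][:,:,::-1]
a=cv2.resize(T[120:320,210:390],None,fx=2.2,fy=2.2,interpolation=cv2.INTER_CUBIC);b=cv2.resize(S[130:240,240:340],None,fx=4,fy=4,interpolation=cv2.INTER_CUBIC)
cv2.imwrite("pics/c7.png",np.hstack([a,b]))
E
```

```text
clock: 14.53
eef_pos: [0.5781, -0.1184, 0.1212]
tool_rot: [0.87, 0.494, -0.0, -0.0]
ft_force: [0.1, 0.1, 0.0]
grip_width: 0.0402
grasp_force: 0.0
clock: 15.37
eef_pos: [0.4666, -0.0518, 0.2726]
tool_rot: [0.87, 0.494, 0.001, 0.0]
ft_force: [-0.4, 0.7, -0.1]
grip_width: 0.0403
grasp_force: 0.0
clock: 15.87
eef_pos: [0.3788, 0.0077, 0.2723]
tool_rot: [0.869, 0.494, 0.001, 0.001]
ft_force: [0.4, -0.5, -0.2]
grip_width: 0.0399
grasp_force: 0.0
rack_grip scene 0.77 [ 0.5733 -0.1177  0.14  ]
rack_grip top 0.66 [ 0.5745 -0.1199  0.14  ]
hook_seat scene 0.91 [ 0.5805 -0.1231  0.14  ]
hook_seat top 0.81 [ 0.5791 -0.1138  0.14  ]
staining_dish scene 0.6 [ 0.3773 -0.2407  0.    ]
staining_dish top 0.82 [ 0.3765 -0.2366  0.    ]
reagent_bottle scene 0.56 [ 0.5097 -0.2244  0.    ]
reagent_bottle top 0.92 [ 0.5034 -0.2198  0.    ]
petri scene 0.59 [ 0.5994 -0.2698  0.    ]
petri top 0.65 [ 0.6056 -0.2675  0.    ]
cover_glass scene 0.71 [ 0.7413 -0.2387  0.    ]
cover_glass top 0.69 [ 0.734  -0.2347  0.    ]
```

View pics/c7.png

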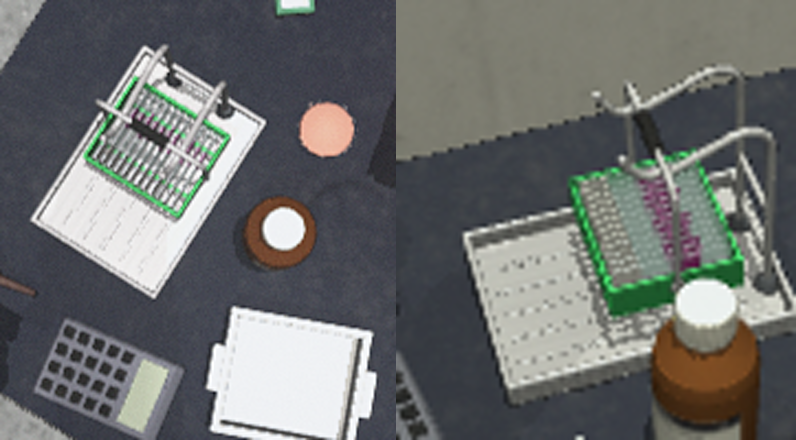

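The rack hangs level and centred on both hooks (bar at scene half (648,130)). The bottle stands on the table at top half (280,230), and the dish is upright. Handing in.

```bash
python3 -c "
from workcell import bot
print(bot.job_done())"
```

```text
the job is handed in; nothing more can be done
None
```

The bottle stands upright on the bare table beside the tray, the slide rack hangs level on both hooks with its slides in, the dish, petri dish and cover-glass box look undisturbed, and the job was handed in at about 16 s.

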